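# Aim the stockroom lamp at the galvanised nails

## Task

Somebody is about to count the bright silver galvanised nails: take the yellow lamp by the red knob on top of its head and swing the arm round on its stiff hinge until the lamp hangs centrally over the open carton of silver nails (not the brown or the copper ones). Then let go, and watch for two seconds that the arm holds where you left it.

Things in the scene. Friction and masses are not known exactly. Their poses are not given: they have to be found in the camera images.
- lamp_arm (a joint): Angle (rad) of the lamp's level yellow arm (tube 18 mm thick, 205 mm up) on its vertical hinge. 0: along -x of lamp_hinge, towards the robot; grows counter-clockwise seen from above; stops at +-1.35. Stiff: about 2 N at the knob moves it; it stays where left, no spring. Its round yellow head, 100 mm across, clears the cartons (underside 163 mm up); nothing stands in its sweep.
- lamp_knob (a point): Grip point, 248 mm above the table, on the axis of the upright round red knob on top of the lamp head, 300 mm from the hinge axis. The knob is 24 mm in diameter, from 215 to 270 mm above the table, on a black collar 32 mm across. It is fixed to the arm; grip it from above at any yaw; it may turn between the fingers as the arm swings. z is up.
- lamp_hinge (a point): Point on the vertical hinge axis, 205 mm above the table, on top of the lamp's fixed post (24 mm thick, on a round dark foot 130 mm across), beyond the cartons as seen from the robot. Its z is up; it does not turn with the arm.
- carton_galv: Open cardboard carton of bright silver (galvanised) nails, 160 x 140 mm (its x, y), 95 mm high, origin at the centre of its underside, z up; heavy, stays put. Its centre is 285 to 315 mm from the hinge axis, so the lamp can hang right over it. Two cartons of the same size, with dark brown and with copper-coloured nails, stand on the same arc; the silver one is at its left or right end.

How it is judged (in metres and radians):
On the way:
1. the lamp hangs over the carton of silver nails and, with nothing gripping or touching it, stays there for a second (horizontal distance between lamp_knob and carton_galv below 0.055 m and velocity of joint lamp_arm between -0.03 and 0.03 rad/s and contact force between each of the fingers, the arm and anything else below 0.3 N), for 1 s.
At the end, for the whole second after the job is handed in: The lamp is let go and at rest, and the axis of its head (the red knob) is within 55 mm, horizontally, of the centre of the carton of silver nails (about 10 degrees of arm angle either way) (horizontal distance between lamp_knob and carton_galv below 0.055 m and velocity of joint lamp_arm between -0.03 and 0.03 rad/s); the robot touches nothing.
It also fails if it takes over 48 s, if anything falls off the work surface, if the arm or the gripper's body presses on something with over 40 N, if the wrist force passes 120 N, or if a joint passes its speed limit or range.

## Robot

A 7-joint arm with a two-finger parallel gripper is mounted at the origin on the work surface. World frame = base frame: x ahead of the robot, y to its left, z up, the work surface at z = 0. Lengths are in mm, angles in rad, forces in N, time in s.
With the tool pointing down it reaches from about 425 to 1025 mm from the base axis. Payload 9.4 kg.
Tool frame: the origin (TCP) lies where the fingers leave the gripper's body, on its centre line; the fingertips stand 73 mm ahead of it and the grasp point (between the pads) lies env.tcp_to_grasp ahead of it (env.tcp_to_grasp is the distance from the TCP to the grasp point, in mm); z points along the fingers, y is the line along which they close (so a half turn about z gives the same grasp; the last joint's range is limited). The gripper opens to 85 mm and grips with 20 to 120 N. Pads are 22 mm wide; open, the fingers measure 114 mm over their backs; the gripper's body (76 mm by 85 mm) begins 54 mm behind the grasp point. The pads swing forward as they close: fully open they stand 13 mm farther back than shut.
Start: joints at [-1.26, 0.599, -0.003, 1.599, 0.002, 0.943, -0.08], TCP at [274.162, 671.163, 303.875] pointing down, gripper open.
Joint ranges: [-2.57, 2.57], [-0.35, 1.97], [-1.29, 1.29], [0.11, 2.56], [-1.05, 4.19], [0.11, 1.86], [-2.63, 2.63]. Speed limits (rad/s): [2.22, 2.22, 3.01, 3.01, 3.14, 3.14, 3.14].

## Interface

Orientations are given as a unit quaternion [x, y, z, w].
In Python, from cell import env gives the robot as it stands.
- The arm moves only by the tool jog_arm, never from a script. Its argument "series" is one flat list of numbers, 7 for each row, row after row: the shift along the tool's x, y, z in m, then the turn, a rotation vector about the tool's x, y, z in degrees, then the opening in per cent of the stroke, from 0 (shut) to 100 (fully open). A call has 1 to 12 rows; each row is the pose to reach, as a shift and turn from the pose commanded when the call began, along the tool's axes at that moment; what a row does not reach only later rows make up. A row lasts 1/12 s, in which the tool goes at most 41.7 mm and 7.16 degrees, less where a joint would pass 70% of its speed; a pose out of reach is approached as far as the arm can. A call with a gripper value outside its range is refused whole. The fingers move at their own pace and stop on an object; "squeeze" is the grip in N (left out, the last holds). Time passes only in rows, so rows that repeat a pose let the fingers close. It gives the time, the measured TCP pose, the force, the opening and the grip force at its end, in the units of the state.
- env.read_state(): the state, without advancing time (a new reading comes with each control period).
- env.read_camera(name): name is "scene" or "top"; returns a dict with "image" (400x640x3 uint8, blue, green, red), "range_z" (400x640 float32, mm along the optical axis (not along the pixel's ray), 0 where there is no reading), "K" (3x3 intrinsics, pixels), "extrinsics" (4x4, takes a point from world to camera coordinates). Camera axes: x right, y up, looking along -z (the intrinsics and any distortion apply to the point x, -y, -z); pixel columns grow to the right and rows downward; lengths in mm; the calibration is good to about 2 mm. A picture is of the moment at which its call begins.
- env.sign_off(): hands the job in; it is judged then, once.
Trained networks look in a picture, given as the dict that the camera call returned (one of the last four; its "shot" number tells which), for a name from the list of things; names that differ only in an ending like _2 or _b are one class to them, and where a whole thing is asked for, a point or a joint stands for the part that bears it (a point fixed in the world has none). Each returns a list of dicts, best first, with "confidence" (0 to 1); they miss things now and then, are a little off and sometimes report something else, mostly with a low value. They report only what shows in the picture. A call takes as long as a camera call.
- env.find_in(target, picture): "location" ([x, y, z] in mm, in the coordinates of the camera as it stood for that picture, good to about 4 mm: the middle of the surface that is visible of it).
The state is a dict: "time": time; "q": joint angles; "joint_vel": joint speeds; "tau": joint torques, N m; "eef_pos": TCP position; "tool_rot": TCP orientation; "force": force on the tool from outside, world axes, zero at the start; "ft_torque": the same for the moment, N m; "finger_gap": opening from 0.0 (shut) to 1.0 (fully open); "gripper_force": force on a finger pad.
Only numpy, scipy, OpenCV 4.12 (cv2) and the standard library are available. Lean on these libraries where they do the work, as an engineer would, in place of code of your own. Each camera call takes 0.05 s, during which the arm holds its last target. There are 200 camera calls.

## Working session

There is one attempt and no reset: what is moved stays moved. The work goes in short steps, Python scripts to look and compute and a tool call to move; the robot and the scene stay as the last step left them, time stands still between calls to the robot, and variables do not carry over. Pictures are saved under pics/ and viewed, at most 10 in all, crops included, and the job is handed in when it is done.

Besides the shell and the picture viewer there is one more tool, called after "Call:" as name(argument=value, ...) on one line, values as JSON. jog_arm: Moves the arm, as the interface text tells. Its arguments: {"type":"object","properties":{"series":{"type":"array","items":{"type":"number"}},"squeeze":{"type":"number"}},"required":["series"]}

```bash
mkdir -p pics
cat > h.py <<'E'
import numpy as np, cv2
from cell import env
def w(p,T): return (np.linalg.inv(T)@np.r_[p,1])[:3]
def pix(u,v,P,z=None):
    K=P["K"];d=np.array([(u-K[0,2])/K[0,0],-(v-K[1,2])/K[1,1],-1.]);I=np.linalg.inv(P["extrinsics"])
    if z is None: return w(d*P["range_z"][int(v),int(u)],P["extrinsics"])
    r=I[:3,:3]@d;o=I[:3,3];return o+r*(z-o[2])/r[2]
E
python3 - <<'E'
from h import *
for c in ("top","scene"):
    P=env.read_camera(c);cv2.imwrite(f"pics/{c}0.png",P["image"])
    for t in ("lamp_knob","lamp_arm","carton_galv","lamp_hinge"):
        try:
            for r in env.find_in(t,P)[:3]: print(c,t,round(r["confidence"],2),w(r["location"],P["extrinsics"]).round())
        except Exception as e: print(c,t,e)
s=env.read_state();print(s["time"],s["eef_pos"],s["tool_rot"],env.tcp_to_grasp)
E
```

```text
top lamp_knob 0.59 [537.  78. 210.]
top lamp_arm 0.61 [532.  81. 210.]
top carton_galv 0.67 [617. 221.  70.]
top lamp_hinge 0.83 [654.  24. 196.]
scene lamp_knob 0.74 [584.  65. 213.]
scene lamp_arm 0.77 [582.  66. 214.]
scene carton_galv 0.92 [640. 224.  72.]
scene lamp_hinge 0.57 [748. -15. 180.]
0.5 [274.16610494 671.15061271 303.8414527 ] [ 1.92670758e-01  9.81263460e-01 -1.76747115e-05  3.00957333e-05] 53.900000000000006
```

View pics/top0.png

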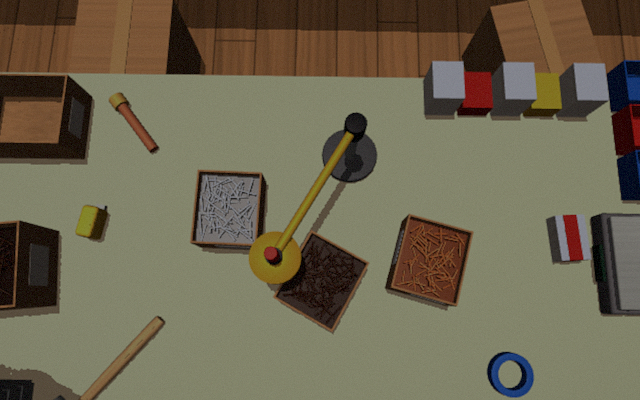

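View pics/scene0.png

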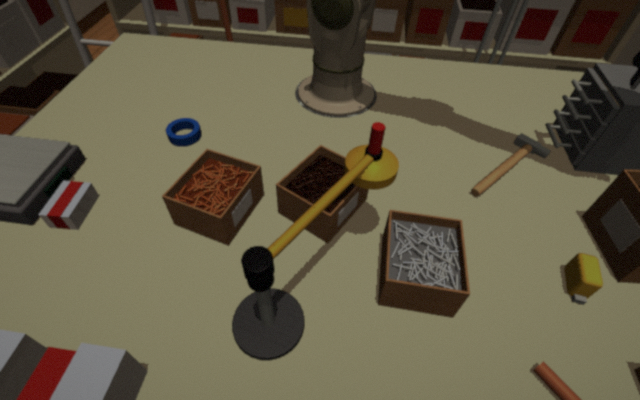

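The top view shows the silver carton's rim corners near (198,170), (264,172), (262,248) and (193,245). The knob top is at about (271,254) and the hinge cap at (356,122), with the head currently over the brown carton's left edge. The silver carton is at the left end (+y).

Run:
```python
from h import *
P=env.read_camera("top")
cs=[pix(u,v,P,95) for u,v in ((198,170),(264,172),(262,248),(193,245))];print(np.round(cs),np.mean(cs,0).round())
hsv=cv2.cvtColor(P["image"],cv2.COLOR_BGR2HSV);R=P["range_z"]
m=(((hsv[...,0]<6)|(hsv[...,0]>174))&(hsv[...,1]>150)&(hsv[...,2]>90)); m[:235]=0;m[275:]=0;m[:,:250]=0;m[:,295:]=0
v,u=np.nonzero(m);q=np.array([pix(a,b,P) for a,b in zip(u,v)]);print("knob px",len(u),u.mean(),v.mean(),np.median(q,0),q.min(0),q.max(0))
k=q[q[:,2]>262];print("knob top",len(k),k.mean(0))
q=np.array([pix(a,b,P) for b in range(105,140) for a in range(335,375)])
for z0 in (205,215,225,235):
  k=q[q[:,2]>z0];print("hinge",z0,len(k),k.mean(0) if len(k) else 0,k.min(0) if len(k) else 0,k.max(0) if len(k) else 0)
P=env.read_camera("scene");
hsv=cv2.cvtColor(P["image"],cv2.COLOR_BGR2HSV)
m=(((hsv[...,0]<6)|(hsv[...,0]>174))&(hsv[...,1]>150)&(hsv[...,2]>60)); m[:118]=0;m[160:]=0;m[:,:362]=0;m[:,392:]=0
v,u=np.nonzero(m);print("scene knob",u.mean(),v.mean(),v.min(),v.max(),pix(u.mean(),v.mean(),P,245))
cs=[pix(u,v,P,95) for u,v in ((386,213),(463,220),(467,291),(381,281))];print(np.round(cs),np.mean(cs,0).round())
```

```text
[[701. 291.  95.]
 [699. 147.  95.]
 [534. 145.  95.]
 [537. 290.  95.]] [618. 218.  95.]
knob px 129 270.2015503875969 252.8217054263566 [507.10121179 108.94919142 269.82142137] [496.59204732  98.3638344  204.78936178] [520.4267836  125.60641042 274.5351404 ]
knob top 128 [507.2320308  108.68459124 269.89264652]
hinge 205 492 [757.72312356 -39.98863863 228.59283674] [428.44489158 -64.12886413 205.60407899] [ 785.63602414   21.64655919 1096.79420747]
hinge 215 411 [760.3802038  -41.30374468 231.95127906] [428.44489158 -64.12886413 215.18099067] [ 785.63602414   21.64655919 1096.79420747]
hinge 225 103 [751.74922455 -40.02843961 259.60222986] [428.44489158 -59.82741597 225.022826  ] [ 784.85066351   21.64655919 1096.79420747]
hinge 235 4 [ 428.44489158   21.64655919 1096.79420747] [ 428.44489158   21.64655919 1096.79420747] [ 428.44489158   21.64655919 1096.79420747]
scene knob 378.38255033557044 131.43624161073825 123 150 [489.70825262 112.29129359 245.        ]
[[549. 151.  95.]
 [543. 300.  95.]
 [698. 288.  95.]
 [701. 145.  95.]] [623. 221.  95.]
```

Call:
jog_arm(series=[0,0,-0.04,0,0,0,100,-0.01,-0.01,-0.08,0,0,0,100,-0.04,-0.04,-0.08,0,0,0,100,-0.068,-0.069,-0.08,0,0,0,100,-0.096,-0.097,-0.08,0,0,0,100,-0.124,-0.125,-0.08,0,0,0,100,-0.152,-0.153,-0.08,0,0,0,100,-0.18,-0.182,-0.08,0,0,0,100,-0.208,-0.21,-0.08,0,0,0,100,-0.236,-0.238,-0.08,0,0,0,100,-0.264,-0.266,-0.08,0,0,0,100,-0.292,-0.295,-0.08,0,0,0,100], squeeze=30)

```text
time: 1.6
eef_pos: [433.3, 285.9, 384.3]
tool_rot: [0.193, 0.981, 0.0, 0.0]
force: [0.5, -0.0, 0.6]
finger_gap: 1.001
gripper_force: 0.0
```

Call:
jog_arm(series=[-0.028,-0.028,0,0,0,0,100,-0.056,-0.056,0,0,0,0,100,-0.084,-0.084,0,0,0,0,100,-0.11,-0.111,0,0,0,0,100,-0.136,-0.137,0,0,0,0,100,-0.136,-0.137,0,0,0,0,100,-0.136,-0.137,0,0,0,0,100])

```text
time: 2.18
eef_pos: [507.6, 107.3, 384.1]
tool_rot: [0.195, 0.981, -0.0, 0.0]
force: [-0.7, -0.4, 0.6]
finger_gap: 0.997
gripper_force: 0.0
```

Run:
```python
from h import *
s=env.read_state();print(s["time"],s["eef_pos"],s["tool_rot"],s["q"])
P=env.read_camera("scene");cv2.imwrite("pics/s1.png",cv2.resize(P["image"][40:240,260:500],None,fx=2.5,fy=2.5))
```

```text
2.1833 [507.60067876 107.27948331 384.12193429] [ 1.94945420e-01  9.80814035e-01 -3.86176573e-05  3.32000734e-04] [-0.43805315  0.25888934  0.15249811  1.97722659 -0.04885962  0.90837895
  0.91787368]
```

View pics/s1.png

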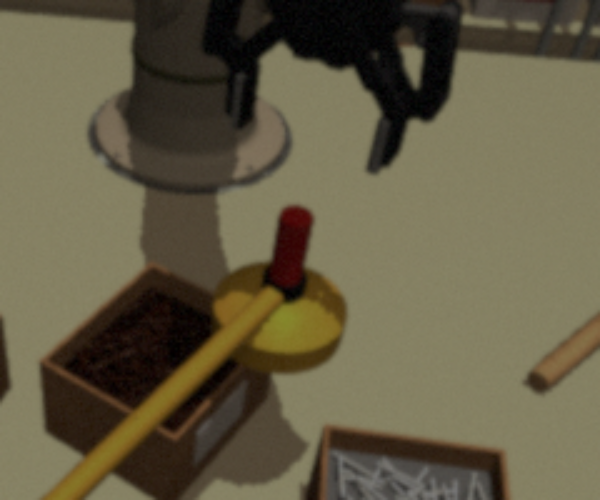

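The open fingers straddle the red knob, which tops out at about (295,215) in the crop. I'll descend and close.

Call:
jog_arm(series=[0,0,0.03,0,0,0,100,0,0,0.055,0,0,0,100,0,0,0.075,0,0,0,100,0,0,0.082,0,0,0,100,0,0,0.082,0,0,0,100])

```text
time: 2.65
eef_pos: [506.0, 110.7, 300.5]
tool_rot: [0.192, 0.981, -0.001, -0.001]
force: [0.1, -0.3, 0.8]
finger_gap: 1.001
gripper_force: 0.0
```

Call:
jog_arm(series=[0,0,0,0,0,0,60,0,0,0,0,0,0,40,0,0,0,0,0,0,20,0,0,0,0,0,0,10,0,0,0,0,0,0,10,0,0,0,0,0,0,10,0,0,0,0,0,0,10,0,0,0,0,0,0,10], squeeze=30)

```text
time: 3.32
eef_pos: [507.3, 109.4, 302.6]
tool_rot: [0.193, 0.981, 0.0, 0.0]
force: [-1.6, -0.4, 7.1]
finger_gap: 0.276
gripper_force: 29.5
```

Run:
```python
from h import *
from scipy.spatial.transform import Rotation as Ro
s=env.read_state();print(s["time"],s["eef_pos"],s["force"],s["finger_gap"],s["gripper_force"])
H=np.array([763,-42.]);g=np.array([507,109.]);C=np.array([620,220.])
R=Ro.from_quat(s["tool_rot"]).inv();k=g-H
e=C-H;tot=np.arctan2(k[1],k[0])-np.arctan2(e[1],e[0]);print(np.degrees(tot),np.linalg.norm(k))
for i in range(1,11):
    a=-tot*i/10;M=np.array([[np.cos(a),-np.sin(a)],[np.sin(a),np.cos(a)]])
    d=M@k-k;print(i,(R.apply(np.r_[d,0])/1000).round(4))
```

```text
3.3167 [507.25115009 109.44559897 302.64321779] [-1.5626368  -0.35759192  7.09550601] 0.275895697133916 29.49679970741272
30.840257013973464 297.21541009846715
1 [-0.0027  0.0158  0.    ]
2 [-0.0063  0.0314  0.    ]
3 [-0.0107  0.0467  0.    ]
4 [-0.016   0.0618  0.0001]
5 [-0.022   0.0767  0.0001]
6 [-0.0288  0.0911  0.0001]
7 [-3.640e-02  1.052e-01  1.000e-04]
8 [-4.480e-02  1.188e-01  1.000e-04]
9 [-0.0538  0.132   0.0002]
10 [-0.0636  0.1447  0.0002]
```

Call:
jog_arm(series=[-0.0012,0.008,0,0,0,0,10,-0.0027,0.0158,0,0,0,0,10,-0.0044,0.0236,0,0,0,0,10,-0.0063,0.0314,0,0,0,0,10,-0.0084,0.039,0,0,0,0,10,-0.0107,0.0467,0,0,0,0,10,-0.0132,0.0543,0,0,0,0,10,-0.016,0.0618,0,0,0,0,10,-0.019,0.0692,0,0,0,0,10,-0.022,0.0767,0,0,0,0,10,-0.022,0.0767,0,0,0,0,10])

```text
time: 4.23
eef_pos: [557.2, 173.0, 302.4]
tool_rot: [0.193, 0.981, 0.0, 0.0]
force: [-1.5, 2.1, 4.8]
finger_gap: 0.275
gripper_force: 29.7
```

Call:
jog_arm(series=[-0.0033,0.0073,0,0,0,0,10,-0.0068,0.0144,0,0,0,0,10,-0.0105,0.0215,0,0,0,0,10,-0.0144,0.0285,0,0,0,0,10,-0.0185,0.0354,0,0,0,0,10,-0.0228,0.0421,0,0,0,0,10,-0.0272,0.0488,0,0,0,0,10,-0.0318,0.0553,0,0,0,0,10,-0.0366,0.0617,0,0,0,0,10,-0.0416,0.068,0,0,0,0,10,-0.0416,0.068,0,0,0,0,10,-0.0416,0.068,0,0,0,0,10])

```text
time: 5.23
eef_pos: [621.5, 219.7, 302.2]
tool_rot: [0.193, 0.981, 0.0, 0.001]
force: [0.5, -0.0, 4.4]
finger_gap: 0.27
gripper_force: 29.9
```

Run:
```python
from h import *
s=env.read_state();print(s["time"],s["eef_pos"],s["force"],s["finger_gap"],s["gripper_force"])
P=env.read_camera("scene");cv2.imwrite("pics/s2.png",P["image"])
```

```text
5.2333 [621.50375174 219.66235887 302.22401708] [ 0.539899   -0.0479921   4.42568904] 0.2702324988146917 29.915780425071716
```

View pics/s2.png

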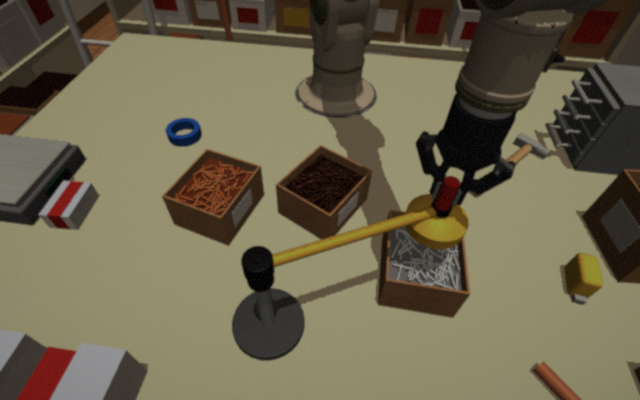

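The lamp head at about (438,220), with the knob between the fingers at (447,193), now hangs over the silver carton. I'll release, rise and watch.

Call:
jog_arm(series=[0,0,0,0,0,0,40,0,0,0,0,0,0,60,0,0,0,0,0,0,80,0,0,0,0,0,0,100,0,0,0,0,0,0,100,0,0,0,0,0,0,100,0,0,0,0,0,0,100,0,0,0,0,0,0,100])

```text
time: 5.95
eef_pos: [620.6, 219.3, 301.9]
tool_rot: [0.193, 0.981, -0.0, 0.0]
force: [-0.8, 0.9, 0.8]
finger_gap: 1.0
gripper_force: 0.0
```

Call:
jog_arm(series=[0,0,-0.02,0,0,0,100,0,0,-0.045,0,0,0,100,0,0,-0.07,0,0,0,100,0,0,-0.095,0,0,0,100,-0.03,0,-0.11,0,0,0,100,-0.03,0.03,-0.11,0,0,0,100,-0.03,0.06,-0.11,0,0,0,100,-0.03,0.1,-0.11,0,0,0,100,-0.03,0.14,-0.11,0,0,0,100,-0.03,0.18,-0.11,0,0,0,100,-0.03,0.18,-0.11,0,0,0,100,-0.03,0.18,-0.11,0,0,0,100])

```text
time: 6.95
eef_pos: [715.9, 377.8, 409.8]
tool_rot: [0.191, 0.982, -0.0, -0.001]
force: [-0.1, -1.0, -0.3]
finger_gap: 1.001
gripper_force: 0.0
```

Call:
jog_arm(series=[0,0,0,0,0,0,100,0,0,0,0,0,0,100,0,0,0,0,0,0,100,0,0,0,0,0,0,100,0,0,0,0,0,0,100,0,0,0,0,0,0,100,0,0,0,0,0,0,100,0,0,0,0,0,0,100,0,0,0,0,0,0,100,0,0,0,0,0,0,100,0,0,0,0,0,0,100,0,0,0,0,0,0,100])

```text
time: 7.95
eef_pos: [716.4, 374.6, 411.8]
tool_rot: [0.193, 0.981, -0.0, 0.0]
force: [0.0, 0.0, 0.0]
finger_gap: 1.003
gripper_force: 0.0
```

Call:
jog_arm(series=[0,0,0,0,0,0,100,0,0,0,0,0,0,100,0,0,0,0,0,0,100,0,0,0,0,0,0,100,0,0,0,0,0,0,100,0,0,0,0,0,0,100,0,0,0,0,0,0,100,0,0,0,0,0,0,100,0,0,0,0,0,0,100,0,0,0,0,0,0,100,0,0,0,0,0,0,100,0,0,0,0,0,0,100])

```text
time: 8.95
eef_pos: [716.4, 374.6, 411.9]
tool_rot: [0.193, 0.981, -0.0, 0.0]
force: [0.4, 0.1, -0.6]
finger_gap: 1.0
gripper_force: 0.0
```

Run:
```python
from h import *
s=env.read_state();print(s["time"],s["eef_pos"],s["force"])
P=env.read_camera("top");cv2.imwrite("pics/t3.png",P["image"])
hsv=cv2.cvtColor(P["image"],cv2.COLOR_BGR2HSV)
m=(((hsv[...,0]<6)|(hsv[...,0]>174))&(hsv[...,1]>150)&(hsv[...,2]>90)); m[:165]=0;m[250:]=0;m[:,:180]=0;m[:,290:]=0
v,u=np.nonzero(m);q=np.array([pix(a,b,P) for a,b in zip(u,v)]);k=q[(q[:,2]>262)&(q[:,2]<278)];print("knob",len(k),k.mean(0))
```

```text
8.95 [716.44941504 374.62545526 411.92191065] [ 0.4075289   0.14497218 -0.64000631]
knob 113 [620.59096947 219.60289342 269.83881134]
```

View pics/t3.png

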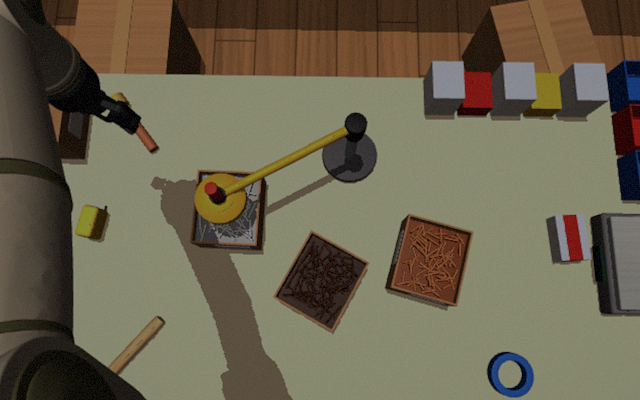

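The lamp (knob at about (212,188)) hangs over the silver carton, and the arm is clear. The knob measures (621,220) against a carton centre of (620,220), so it held for more than two seconds.

```bash
python3 -c "
from cell import env
print(env.sign_off())"
```

```text
the job is handed in; nothing more can be done
None
```

The lamp is let go and hangs over the silver-nail carton, about 1 mm from its measured centre; it held there for over two seconds, and the job is handed in.

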